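# Slide-or-stick check on the test ramp

## Task

Press the ramp's start gate down all the way so that the ramp sorts the two sample blocks waiting behind it: one slides into the trough at the foot and stays there, the other sticks where it is. Then pick the block that stuck off the ramp and stand it upright in the open grey tray that lies on the bench apart from the ramp. Do not push or handle the block that slides, do not touch either block before the gate is down, leave the gate down, and leave the spare block on the bench where it is.

Things in the scene. Friction and masses are not known exactly. Their poses are not given: they have to be found in the camera images.
- ramp: Fixed aluminium ramp, 160 mm wide, two lanes centred on y = +40 and -40 mm with 8 mm high ribs beside them. Origin on the bench under the gate, mid-width; z up, +x level and pointing downhill. Its deck falls 20 degrees from x = -110 to +130 mm and is 53 mm above the bench at x = 0. At its foot a grey trough, x = 130 to 225 mm, floor 5 mm up, walls 30 mm high.
- gate (a joint): Start gate: a steel bar across both lanes at the ramp's x = 0, up to 18 mm above the deck. 0 = up; it slides straight down to 0.025 m (fully down) when its pad is pressed, is clear of the deck from 0.018 m, resists with about 4 N and stays where it is left. It starts 0 to 3 mm down.
- gate_pad (a point): Centre of the top face of the gate's black press pad, 40 x 40 x 12 mm, beside the ramp on its +y side (115 mm from its middle line, top about 83 mm above the bench with the gate up). It moves with the gate.
- plain_block_center (a point): Aluminium sample block, 50 mm long (its x, downhill) x 44 mm wide (its y, across the lane) x 42 mm tall, about 0.2 kg, with a flat smooth white sole and a dark line along its top; the point is its centre, 21 mm above its sole. Starts in either lane just uphill of the gate, flat on the slope, its z square to the deck.
- footed_block_center (a point): Aluminium sample block of the same outer size, 50 (x) x 44 (y) x 42 mm tall, about 0.2 kg, on four black rubber feet 8 mm high, with a dark round dot on top; the point is its centre, 21 mm above the underside of its feet. Starts in the other lane just uphill of the gate, flat on the slope, its z square to the deck.
- spare_center (a point): Spare block, the same as the footed block, standing on the bench beyond the tray; centre, 21 mm above the bench. Not part of the test.
- tray_in (a point): Centre of the inner floor of the fixed grey open tray, 150 (x) x 140 (y) mm outside, walls 4 mm thick and 25 mm high; floor 4 mm above the bench.
Not all that is in view belongs to the job. What is meant by the part that bears tray_in is not purple, and is the smaller of those in its own colour.

How it is judged:
By the outcome, as a careful person would: the job done as asked, in the order asked, and still so for the second after the job is handed in, with the robot touching nothing.
It also fails if it takes over 45 s, if anything falls off the work surface, if the arm or the gripper's body presses on something with over 40 N, if the wrist force passes 120 N, or if a joint passes its speed limit or range.

## Robot

A 7-joint arm with a two-finger parallel gripper is mounted at the origin on the work surface. World frame = base frame: x ahead of the robot, y to its left, z up, the work surface at z = 0. Lengths are in m, angles in rad, forces in N, time in s.
With the tool pointing down it reaches from about 0.4 to 0.85 m from the base axis. Payload 10.4 kg.
Tool frame: the origin (TCP) lies between the finger pads; the fingertips stand 11 mm ahead of it and the grasp point (between the pads) lies 8 mm behind it; z points along the fingers, y is the direction in which the jaws open and shut (so a half turn about z gives the same grasp; the last joint's range is limited). The gripper opens to 87 mm and grips with 3 to 60 N. Pads are 19 mm wide; open, the fingers measure 117 mm over their backs; the gripper's body (75 mm by 190 mm) begins 51 mm behind the grasp point.
Start: joints at [1.154, 0.332, -0.065, 1.46, 0.022, 1.35, -0.088], TCP at [0.24, -0.577, 0.234] pointing down, gripper open.
Joint ranges: [-2.6, 2.6], [-0.5, 2.12], [-1.47, 1.34], [0.16, 2.42], [-1.27, 4.41], [0.06, 2.06], [-2.6, 2.6]. Speed limits (rad/s): [2.22, 2.22, 2.79, 2.79, 3.14, 3.14, 3.14].

## Interface

Orientations are given as a unit quaternion [x, y, z, w].
In Python, from bench import r, eyes gives the robot as it stands.
- The arm moves only by the shell command python3 -m inch 'ROWS' [FORCE]. ROWS is a JSON object of lists of equal length, an entry for each row: "translation": the shift along the world's x, y, z scaled (see below), a list of three; "rot": the turn, a rotation vector about the world's x, y, z scaled (see below), a list of three; "jaw": the finger opening in mm, from 0 to 87. In form: {"translation": [[tx, ty, tz], ...], "rot": [[ax, ay, az], ...], "jaw": [jaw, ...]}. A call has 1 to 20 rows; each row is the pose to reach, as a shift and turn from the pose measured when the call began; what a row does not reach only later rows make up. The controller multiplies each number of a shift by 100 mm and each number of a turn by 60 degrees. A row lasts 1/10 s, in which the tool goes at most 50 mm and 8.59 degrees, less where a joint would pass 70% of its speed; a pose out of reach is approached as far as the arm can. A call with a number of a shift or a turn outside -1 to 1 is refused whole. A call with a gripper value outside its range is refused whole. The fingers move at their own pace and stop on an object; FORCE is the grip in N (left out, the last holds). Time passes only in rows, so rows that repeat a pose let the fingers close. It gives the time, the measured TCP pose, the force and the opening at its end, in the units of the state.
- r.read_state(): the state, without advancing time (a new reading comes with each control period).
- eyes.camera(name): name is "side" or "top" or "wrist"; returns the picture (384x512x3 uint8, blue, green, red); there is no depth.
- eyes.calibration(name): a dict with "fx", "fy", "cx", "cy" (pixels), "R" (3x3) and "t" (3): a world point X has camera coordinates R X + t; the wrist camera has in their place "hand_eye" (4x4, takes a point from camera to tool coordinates, whose origin is the TCP and whose axes are the flange's). Camera axes: x right, y down, z forward; pixel columns grow to the right and rows downward; lengths in m; the calibration is good to about 2 mm. The wrist camera is an equidistant fisheye: a pixel r from the principal point sees the ray r / f radians off the axis. A picture is of the moment at which its call begins: read the wrist's pose just before it. calibration takes no time and is no camera call.
- r.close_job(): hands the job in, once; it reports no verdict.
The state is a dict: "time": time; "joint_positions": joint angles; "joint_vel": joint speeds; "joint_torque": joint torques, N m; "ee_pos": TCP position; "eef_rot": TCP orientation; "ft_force": force on the tool from outside, world axes, zero at the start; "torque": the same for the moment, N m; "width": finger opening in m.
Only numpy, scipy, OpenCV 4.12 (cv2) and the standard library are available. Lean on these libraries where they do the work, as an engineer would, in place of code of your own. Each camera call takes 0.05 s, during which the arm holds its last target. There are 200 camera calls.

## Working session

There is one attempt and no reset: what is moved stays moved. The work goes in short steps, Python scripts to look and compute and a shell command to move; the robot and the scene stay as the last step left them, time stands still between calls to the robot, and variables do not carry over. Pictures are saved under pics/ and viewed, about 8 in all and at most 12, crops included, and the job is handed in when it is done.

```bash
mkdir -p pics; ls; python3 - <<'E'
from bench import r, eyes
import cv2, numpy as np
s=r.read_state(); print({k:np.round(v,3).tolist() for k,v in s.items()})
a=eyes.camera("top"); b=eyes.camera("side")
cv2.imwrite("pics/top0.png",a); cv2.imwrite("pics/side0.png",b)
for n in("top","side","wrist"):
  print(n,{k:np.round(v,4).tolist() for k,v in eyes.calibration(n).items()})
E
```

```text
pics
{'time': 0.0, 'joint_positions': [1.154, 0.333, -0.065, 1.461, 0.022, 1.35, -0.088], 'joint_vel': [-0.002, -0.001, 0.0, 0.001, 0.001, 0.001, 0.001], 'joint_torque': [0.001, -62.326, 0.025, -38.991, -0.061, 0.04, 0.0], 'ee_pos': [0.24, -0.577, 0.233], 'eef_rot': [0.981, 0.196, -0.0, -0.001], 'ft_force': [-0.389, 0.953, -0.761], 'torque': [-0.024, 0.026, 0.014], 'width': 0.087}
top {'fx': 496.5162, 'fy': 496.5162, 'cx': 263.6479, 'cy': 185.5844, 'R': [[0.0068, -0.9999, 0.0112], [-0.9958, -0.0078, -0.0913], [0.0914, -0.0105, -0.9958]], 't': [-0.1075, 0.4793, 1.3914]}
side {'fx': 481.8836, 'fy': 481.8836, 'cx': 254.9669, 'cy': 190.4262, 'R': [[-0.7778, -0.6283, 0.0187], [-0.4984, 0.5983, -0.6274], [0.383, -0.4973, -0.7785]], 't': [0.3039, 0.3192, 1.0955]}
wrist {'fx': 297.3186, 'fy': 297.3186, 'cx': 256.202, 'cy': 197.3759, 'hand_eye': [[0.0001, -0.9643, -0.2647, 0.0712], [1.0, -0.0, 0.0005, -0.0009], [-0.0005, -0.2647, 0.9643, -0.1518], [0.0, 0.0, 0.0, 1.0]]}
```

View pics/top0.png

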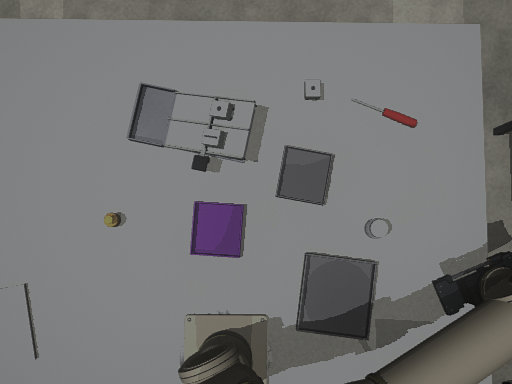

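View pics/side0.png

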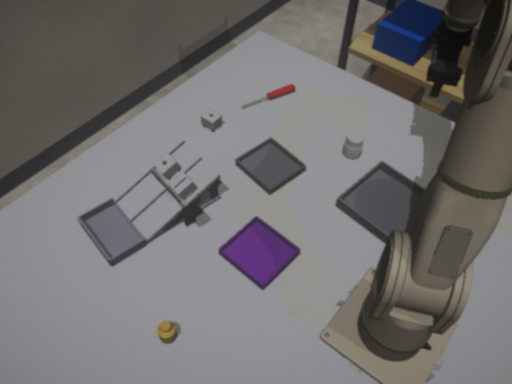

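Top view: the ramp spans (130–268, 85–170) with its trough to the left. The dot (footed) block is at (221,108), the line (plain) block at (212,137), and the pad at (201,163).

Tray candidates:
- purple at (218,229)
- large grey at (337,296)
- small grey at (305,175)

The small grey one fits, because it is not purple and is the smaller of the two greys. I'll confirm it in an enlarged crop.

```bash
python3 - <<'E'
import cv2, numpy as np
a=cv2.imread("pics/top0.png")[75:215,120:345]; b=cv2.imread("pics/side0.png")[95:275,70:310]
A=cv2.resize(a,None,fx=3.5,fy=3.5,interpolation=cv2.INTER_CUBIC)
cv2.imwrite("pics/topc.png",A)
cv2.imwrite("pics/sidec.png",cv2.resize(b,None,fx=3.3,fy=3.3,interpolation=cv2.INTER_CUBIC))
E
```

```text
(no output)
```

View pics/topc.png

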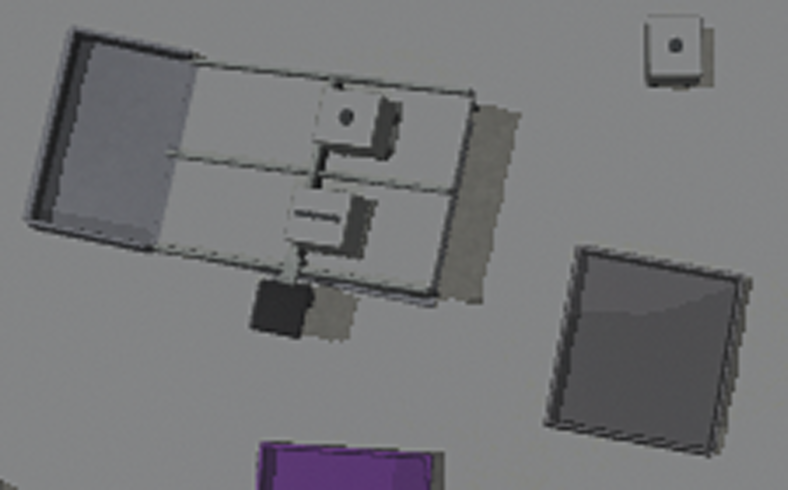

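View pics/sidec.png

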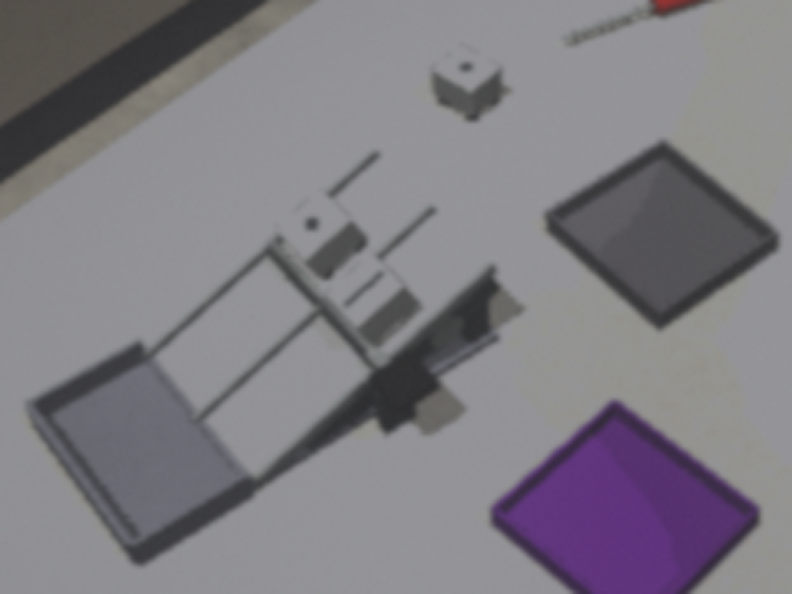

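```bash
cat > h.py <<'E'
import numpy as np, json
from bench import eyes
from scipy.optimize import least_squares
from scipy.spatial.transform import Rotation as Ro
C={n:eyes.calibration(n) for n in("top","side")}
def proj(n,X):
    c=C[n]; p=np.array(X)@np.array(c["R"]).T+np.array(c["t"])
    return np.stack([c["fx"]*p[...,0]/p[...,2]+c["cx"],c["fy"]*p[...,1]/p[...,2]+c["cy"]],-1)
def at_z(n,uv,z):
    c=C[n]; R=np.array(c["R"]); o=-R.T@c["t"]
    d=R.T@np.array([(uv[0]-c["cx"])/c["fx"],(uv[1]-c["cy"])/c["fy"],1]); return o+d*(z-o[2])/d[2]
def T(p,X):
    X=np.array(X,float); c,s=np.cos(p[2]),np.sin(p[2])
    return np.stack([p[0]+c*X[...,0]-s*X[...,1],p[1]+s*X[...,0]+c*X[...,1],X[...,2]],-1)
tc=lambda u:np.array(u)/3.5+[120,75]
sc=lambda u:np.array(u)/3.3+[70,95]
def fit(top,side,p0):
    f=lambda p:np.concatenate([(proj("top",T(p,[k for k,_ in top]))-tc([v for _,v in top])).ravel(),(proj("side",T(p,[k for k,_ in side]))-sc([v for _,v in side])).ravel()])
    o=least_squares(f,p0,loss="soft_l1"); return o.x,np.round(o.fun.reshape(-1,2),1)
E
python3 - <<'E'
from h import *
D=lambda x:.053-x*np.tan(np.radians(20))
e=D(-.11)+.008
top=[((.225,-.08,.03),(74,28)),((.225,.08,.03),(25,222)),((-.11,-.08,e),(472,92)),((-.11,.08,e),(434,302)),((0,.115,.082),(282,308))]
side=[((.225,-.08,.03),(28,403)),((.225,.08,.03),(135,548)),((.13,-.08,.03),(140,343)),((.13,.08,.03),(252,487)),((-.11,-.08,e),(378,153)),((-.11,0,e),(435,208)),((-.11,.08,e),(492,268))]
p,rs=fit(top,side,[.7,.1,1.5]); print("ramp",p.round(4),np.degrees(p[2])); print(rs.tolist())
print("pad",T(p,[0,.115,.083]).round(4))
n=21e-3
for nm,uv,suv,y in(("dot",(346,117),(312,223),-.04),("line",(317,215),(364,289),.04)):
    # top face centre: at ramp x, block centre s along; search x by fit
    f=lambda q:np.concatenate([proj("top",T(p,[q[0],q[1],q[2]]))-tc(uv),proj("side",T(p,[q[0],q[1],q[2]]))-sc(suv)])
    q=least_squares(f,[-.03,y,.1]); print(nm,"ramp xyz of top",q.x.round(4),"resid",q.fun.round(1), "world",T(p,q.x).round(4))
    print("  expected z from x:", D(q.x[0]-.042*np.sin(np.radians(20)))+.042*np.cos(np.radians(20)))
X,Y=.075,.07
t=[(580,247),(750,278),(715,455),(547,425)]; s=[(660,143),(778,238),(660,327),(547,215)]
for sx,sy in((X,Y),(Y,X)):
    cs=[(sx,sy,.025),(sx,-sy,.025),(-sx,-sy,.025),(-sx,sy,.025)]
    q,rs=fit(list(zip(cs,t)),list(zip(cs,s)),[.6,-.05,0]); print("tray",q.round(4),np.degrees(q[2]),rs.tolist())
E
```

```text
ramp [0.6443 0.0488 1.3705] 78.52360873834644
[[-0.9, 1.9], [0.2, 0.2], [-1.0, 1.1], [-2.4, -2.1], [-0.8, 1.3], [1.0, 0.3], [-0.7, -1.6], [-0.0, 0.2], [-2.1, -3.9], [0.4, -1.3], [0.2, -1.2], [1.0, -1.7]]
pad [0.5316 0.0716 0.083 ]
dot ramp xyz of top [-0.0204 -0.0433  0.1025] resid [ 0.  0. -0. -0.] world [0.6826 0.0202 0.1025]
  expected z from x: 0.10510939636911193
line ramp xyz of top [-0.015   0.0367  0.0995] resid [ 0.1  0.2 -0.2 -0. ] world [0.6053 0.0414 0.0995]
  expected z from x: 0.10315189868170707
tray [ 0.511  -0.2225 -0.2218] -12.710757522321918 [[1.5, -1.4], [0.6, 0.8], [-0.7, 1.2], [-0.8, -1.4], [-34.0, 18.3], [-32.4, -31.2], [36.9, -28.6], [33.2, 28.5]]
tray [ 0.5114 -0.2216 -0.2686] -15.392051793183684 [[0.5, -1.1], [2.4, 4.2], [-0.3, 0.7], [-3.3, -5.2], [-34.4, 19.0], [-28.8, -30.7], [36.7, -29.1], [28.6, 28.1]]
```

```bash
python3 - <<'E'
from h import *
X,Y=.075,.07
t=[(580,247),(750,278),(715,455),(547,425)]; s=[(547,215),(660,143),(778,238),(660,327)]
for sx,sy in((X,Y),(Y,X)):
    cs=[(sx,sy,.025),(sx,-sy,.025),(-sx,-sy,.025),(-sx,sy,.025)]
    q,rs=fit(list(zip(cs,t)),list(zip(cs,s)),[.6,-.05,0]); print("tray",q.round(4),np.degrees(q[2]),rs.tolist())
print("pad top-only",at_z("top",tc((282,308)),.081))
E
python3 -m inch '{"translation":[[0.2,0.4,0],[0.45,1,0],[0.45,1,0],[0.45,1,0]],"rot":[[0,0,-0.1],[0,0,-0.22],[0,0,-0.3],[0,0,-0.3]],"jaw":[0,0,0,0]}' 20
python3 -m inch '{"translation":[[0.2,0.5,0],[0.45,1,0],[0.45,1,0],[0.45,1,0]],"rot":[[0,0,-0.1],[0,0,-0.22],[0,0,-0.27],[0,0,-0.27]],"jaw":[0,0,0,0]}'
python3 -m inch '{"translation":[[0.2,0.5,0],[0.45,1,0],[0.45,1,0],[0.45,1,0]],"rot":[[0,0,0],[0,0,0],[0,0,0],[0,0,0]],"jaw":[0,0,0,0]}'
python3 -m inch '{"translation":[[0.2,0.5,0],[0.45,1,0],[0.45,1,0],[0.45,1,0]],"rot":[[0,0,0],[0,0,0],[0,0,0],[0,0,0]],"jaw":[0,0,0,0]}'
```

```text
tray [ 0.5098 -0.219  -0.1752] -10.039117408182632 [[-1.1, -0.1], [-1.6, -0.2], [-0.5, 0.7], [-1.1, 0.4], [-0.5, -1.4], [1.3, -1.7], [0.9, -2.0], [0.3, -4.3]]
tray [ 0.5086 -0.2189 -0.1651] -9.46212418247991 [[-3.5, 1.9], [-0.4, 2.0], [1.8, -0.5], [-2.3, -1.0], [-0.4, 0.9], [3.6, -1.4], [1.2, -3.8], [-1.6, -4.2]]
pad top-only [0.53544105 0.06969043 0.081     ]
time: 0.5
ee_pos: [0.2865, -0.4745, 0.233]
eef_rot: [0.999, 0.041, 0.0, -0.001]
ft_force: [0.5, -0.1, 0.3]
width: 0.0625
time: 0.9
ee_pos: [0.3323, -0.3734, 0.233]
eef_rot: [0.995, -0.099, 0.0, -0.001]
ft_force: [-0.0, -0.3, 0.3]
width: 0.0312
time: 1.3
ee_pos: [0.3778, -0.2735, 0.2331]
eef_rot: [0.995, -0.097, 0.0, -0.001]
ft_force: [-0.1, -0.5, -0.4]
width: 0.0028
time: 1.7
ee_pos: [0.423, -0.1744, 0.2331]
eef_rot: [0.995, -0.096, 0.0, -0.001]
ft_force: [0.4, 0.6, -0.1]
width: 0.0004
```

```bash

python3 -m inch '{"translation":[[0.2,0.5,0],[0.45,1,0],[0.45,1,0],[0.45,1,0]],"rot":[[0,0,0],[0,0,0],[0,0,0],[0,0,0]],"jaw":[0,0,0,0]}'
python3 -m inch '{"translation":[[0.2,0.5,0],[0.45,1,0],[0.45,1,0],[0.45,1,0]],"rot":[[0,0,0],[0,0,0],[0,0,0],[0,0,0]],"jaw":[0,0,0,0]}'
python3 -m inch '{"translation":[[0.1,0.2,0],[0.17,0.46,-0.4],[0.17,0.46,-0.8],[0.17,0.46,-1],[0.17,0.46,-1]],"rot":[[0,0,0],[0,0,0],[0,0,0],[0,0,0],[0,0,0]],"jaw":[0,0,0,0,0]}'
python3 - <<'E'
from h import *; from bench import r; import cv2
s=r.read_state(); print(s["ee_pos"],s["time"]); a=eyes.camera("side")[120:260,90:290]; b=eyes.camera("top")[75:215,120:320]
cv2.imwrite("pics/pre.png",cv2.resize(np.hstack([a,b]),None,fx=2,fy=2,interpolation=cv2.INTER_CUBIC))
E
```

```text
time: 2.1
ee_pos: [0.4683, -0.0759, 0.2328]
eef_rot: [0.995, -0.096, 0.0, -0.001]
ft_force: [-0.2, -1.2, 0.1]
width: 0.0002
time: 2.5
ee_pos: [0.5136, 0.0223, 0.2323]
eef_rot: [0.995, -0.096, -0.0, -0.001]
ft_force: [-0.6, -0.3, -0.3]
width: 0.0002
time: 3.0
ee_pos: [0.5287, 0.0638, 0.1291]
eef_rot: [0.995, -0.098, -0.003, 0.001]
ft_force: [-0.3, -0.7, 0.3]
width: 0.0005
[0.52873286 0.06375953 0.1291074 ] 3.0
```

View pics/pre.png

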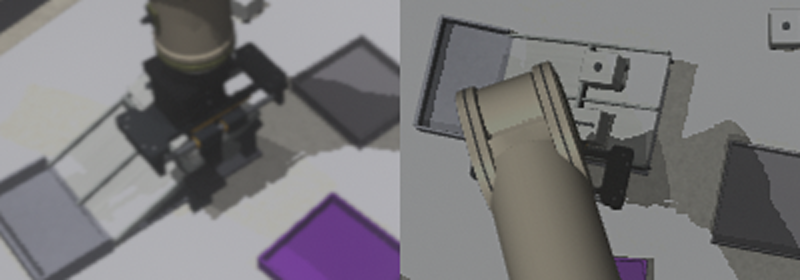

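Side view (left half): the closed fingers at (200,150) stand over the black pad at (200,190). The body is clear of the plain block. Pressing in steps.

```bash

python3 -m inch '{"translation":[[0,0.06,-0.1],[0,0.06,-0.2],[0,0.06,-0.28],[0,0.06,-0.34],[0,0.06,-0.38],[0,0.06,-0.38]],"rot":[[0,0,0],[0,0,0],[0,0,0],[0,0,0],[0,0,0],[0,0,0]],"jaw":[0,0,0,0,0,0]}'
python3 -m inch '{"translation":[[0,0,-0.05],[0,0,-0.1],[0,0,-0.14],[0,0,-0.16],[0,0,-0.18],[0,0,-0.18]],"rot":[[0,0,0],[0,0,0],[0,0,0],[0,0,0],[0,0,0],[0,0,0]],"jaw":[0,0,0,0,0,0]}'
```

```text
time: 3.7
ee_pos: [0.5307, 0.0714, 0.0942]
eef_rot: [0.995, -0.098, -0.001, -0.0]
ft_force: [0.1, 1.4, -0.2]
width: 0.0004
time: 4.3
ee_pos: [0.5304, 0.0713, 0.0759]
eef_rot: [0.995, -0.098, -0.001, 0.0]
ft_force: [-0.8, -0.6, 0.1]
width: 0.0005
```

```bash

python3 -m inch '{"translation":[[0,0,-0.03],[0,0,-0.06]],"rot":[[0,0,0],[0,0,0]],"jaw":[0,0]}'
python3 -m inch '{"translation":[[0,0,-0.02],[0,0,-0.04]],"rot":[[0,0,0],[0,0,0]],"jaw":[0,0]}'
python3 - <<'E'
from h import *; from bench import r; import cv2
s=r.read_state(); print(s["ee_pos"],s["time"]); a=eyes.camera("side")[120:260,70:270]; b=eyes.camera("wrist")[::2,::2]
a=cv2.resize(a,(540,384),interpolation=cv2.INTER_CUBIC);b=cv2.resize(b,None,fx=1,fy=1);b=cv2.copyMakeBorder(b,0,384-192,0,0,0)
cv2.imwrite("pics/pre2.png",np.hstack([a,b]))
E
```

```text
time: 4.5
ee_pos: [0.5305, 0.0714, 0.0698]
eef_rot: [0.995, -0.098, -0.001, 0.0]
ft_force: [0.1, 0.2, 3.8]
width: 0.0002
time: 4.7
ee_pos: [0.5313, 0.0717, 0.0685]
eef_rot: [0.995, -0.098, -0.0, 0.0]
ft_force: [-15.3, -3.0, 50.5]
width: 0.0001
[0.53129641 0.0716653  0.06852165] 4.7
```

View pics/pre2.png

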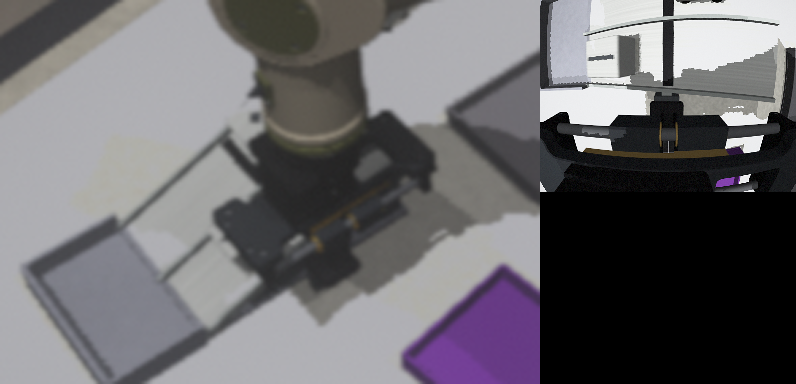

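The gate bottomed at TCP z = 0.0685 m, as predicted. The fingertip force jumped from 4 N to 50 N at the stop. The wrist view shows the plain block at (612,57) sliding towards the trough. Backing off upward.

```bash

python3 -m inch '{"translation":[[0,0,0.15],[0,0,0.5],[0,0,1],[0,0,1]],"rot":[[0,0,0],[0,0,0],[0,0,0],[0,0,0]],"jaw":[0,0,0,0]}'
python3 -m inch '{"translation":[[-0.3,-0.2,0.4],[-0.7,-0.6,0.8],[-0.9,-1,0.8],[-0.9,-1,0.8]],"rot":[[0,0,0.14],[0,0,0.28],[0,0,0.42],[0,0,0.56]],"jaw":[60,60,60,60]}'
python3 -m inch '{"translation":[[0,-0.4,0],[0,-0.8,0],[0,-1,0],[0,-1,0]],"rot":[[0,0,0.14],[0,0,0.28],[0,0,0.42],[0,0,0.56]],"jaw":[60,60,60,60]}'
python3 - <<'E'
from h import *; from bench import r; import cv2
s=r.read_state(); print(s["ee_pos"],s["time"],s["joint_positions"]); a=eyes.camera("side");b=eyes.camera("top")
cv2.imwrite("pics/top1.png",b);cv2.imwrite("pics/side1.png",a)
a=cv2.resize(a[130:280,70:270],(400,300),interpolation=cv2.INTER_CUBIC);b=cv2.resize(b[75:225,120:320],(400,300),interpolation=cv2.INTER_CUBIC)
cv2.imwrite("pics/post.png",np.hstack([a,b]))
E
```

```text
time: 5.2
ee_pos: [0.5344, 0.0725, 0.1745]
eef_rot: [0.995, -0.098, 0.004, -0.0]
ft_force: [1.2, 0.9, -0.2]
width: 0.0005
time: 5.6
ee_pos: [0.4442, -0.0282, 0.2547]
eef_rot: [0.985, 0.172, 0.005, -0.001]
ft_force: [1.0, -0.2, 0.1]
width: 0.0249
time: 6.0
ee_pos: [0.4433, -0.1319, 0.2538]
eef_rot: [0.895, 0.445, 0.003, -0.002]
ft_force: [-0.2, 0.5, -0.1]
width: 0.0554
[ 0.44327397 -0.1319041   0.25383824] 6.0 [ 0.65882637 -0.0185346  -0.45205009  1.81850369 -0.01640819  1.33710103
 -0.43705204]
```

View pics/post.png

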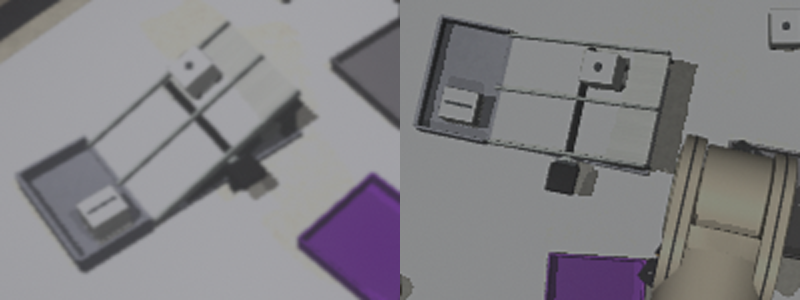

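The right-hand top view shows the plain block in the trough at (460,105). The footed block is still stuck uphill of the gate, with its dot at (598,67), which has not moved. The pad is down. Now I'll work out the tilted grasp.

```bash
cat > goal.py <<'E'
from h import *; from bench import r
yaw=np.radians(78.5); th=np.radians(20)
def Rt(tilt=th,yaw=yaw):
    ux=np.array([np.cos(yaw),np.sin(yaw),0]); uy=np.array([-np.sin(yaw),np.cos(yaw),0])
    n=np.sin(tilt)*ux+np.array([0,0,np.cos(tilt)])
    y=-uy; z=-n; x=np.cross(y,z); return np.stack([x,y,z],1),n   # tool y at yaw-90
def togo(P,R):
    s=r.read_state(); d=(np.array(P)-s["ee_pos"])*10
    v=(Ro.from_matrix(R)*Ro.from_quat(s["eef_rot"]).inv()).as_rotvec()/np.radians(60)
    print("shift",d.round(3),"rot",v.round(3))
E
python3 - <<'E'
from goal import *
R,n=Rt(); print(n,R.round(2).tolist()); P=np.array([.6826,.0202,.104])
togo(P+.06*n,R); print(P+.06*n)
E
python3 -m inch '{"translation":[[0.3,0.2,0],[0.6,0.4,0],[1,0.7,0],[1,0.7,0]],"rot":[[0,0,0.1],[0,0,0.2],[0,0,0.3],[0,0,0.42]],"jaw":[64,64,64,64]}'
python3 -m inch '{"translation":[[0.3,0.2,0],[0.6,0.4,0],[1,0.7,0],[1,0.7,0]],"rot":[[0,0,0],[0,0,0],[0,0,0],[0,0,0]],"jaw":[64,64,64,64]}'
python3 - <<'E'
from goal import *
R,n=Rt(); P=np.array([.6826,.0202,.104]); togo(P+.06*n,R)
E
```

```text
[0.06818785 0.33515399 0.93969262] [[0.19, 0.98, -0.07], [0.92, -0.2, -0.34], [-0.34, -0.0, -0.94]]
shift [ 2.429  1.69  -0.937] rot [-0.315  0.141  0.422]
[0.68669127 0.04030924 0.16038156]
time: 6.5
ee_pos: [0.5465, -0.0527, 0.2528]
eef_rot: [0.774, 0.633, 0.004, -0.005]
ft_force: [-0.4, -0.2, 0.2]
width: 0.0642
time: 6.9
ee_pos: [0.6484, 0.0237, 0.2497]
eef_rot: [0.774, 0.633, 0.004, -0.008]
ft_force: [-1.7, 0.5, -0.2]
width: 0.0636
shift [ 0.383  0.166 -0.893] rot [-0.344  0.064 -0.   ]
```

```bash

python3 -m inch '{"translation":[[0.2,0.1,0],[0.38,0.17,-0.1],[0.38,0.17,-0.4],[0.38,0.17,-0.7],[0.38,0.17,-0.89],[0.38,0.17,-0.89]],"rot":[[-0.14,0.03,0],[-0.27,0.05,0],[-0.344,0.064,0],[-0.344,0.064,0],[-0.344,0.064,0],[-0.344,0.064,0]],"jaw":[64,64,64,64,64,64]}'
python3 - <<'E'
from goal import *; import cv2
R,n=Rt(); P=np.array([.6826,.0202,.104]); togo(P+.06*n,R)
s=r.read_state(); np.savez("w.npz",p=s["ee_pos"],q=s["eef_rot"]); w=eyes.camera("wrist"); cv2.imwrite("pics/w0.png",w)
# predicted pixel of dot & top corners
c=eyes.calibration("wrist"); H=np.array(c["hand_eye"]); Rw=Ro.from_quat(s["eef_rot"]).as_matrix()
a=R[:,0]; b=R[:,1]
for X in [P]+[P+i*.025*a+j*.022*b for i,j in((1,1),(1,-1),(-1,-1),(-1,1))]:
    t=Rw.T@(X-s["ee_pos"]); k=H[:3,:3].T@(t-H[:3,3]); q=np.hypot(k[0],k[1]); an=np.arctan2(q,k[2])
    u=np.array([c["cx"],c["cy"]])+c["fx"]*an*k[:2]/q; print(u.round(1)); cv2.circle(w,tuple(int(v) for v in u.round()),2,(0,0,255),-1)
cv2.imwrite("pics/w0m.png",cv2.resize(w,(768,576)))
E
```

```text
time: 7.5
ee_pos: [0.685, 0.04, 0.1577]
eef_rot: [0.763, 0.622, -0.137, 0.109]
ft_force: [1.0, 0.1, 0.9]
width: 0.0642
shift [0.017 0.003 0.026] rot [ 0.001 -0.004  0.002]
[260.5 216.7]
[291. 184.]
[230.2 184. ]
[232.  247.1]
[288.8 247. ]
```

View pics/w0m.png

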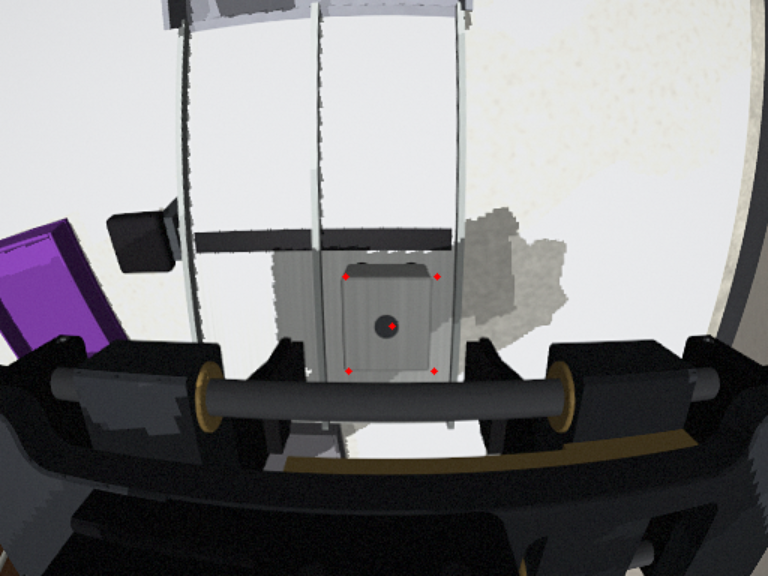

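The wrist view matches the prediction. The dot at (386,326) lies about 2.5 mm from the predicted (391,325), and the jaws straddle the block squarely. Descending along the deck normal.

```bash

python3 -m inch '{"translation":[[-0.02,-0.08,-0.22],[-0.04,-0.16,-0.44],[-0.055,-0.22,-0.6],[-0.063,-0.253,-0.7],[-0.063,-0.253,-0.7]],"rot":[[0,0,0],[0,0,0],[0,0,0],[0,0,0],[0,0,0]],"jaw":[60,60,60,60,60]}'
python3 - <<'E'
from goal import *
R,n=Rt(); togo(np.array([.680,.0207,.104])-.018*n,R)
E
python3 -m inch '{"translation":[[0,0,0],[0,0,0],[0,0,0],[0,0,0],[0,0,0]],"rot":[[0,0,0],[0,0,0],[0,0,0],[0,0,0],[0,0,0]],"jaw":[30,30,30,30,30]}' 25
```

```text
time: 8.05
ee_pos: [0.6794, 0.0135, 0.0899]
eef_rot: [0.764, 0.622, -0.136, 0.109]
ft_force: [-1.2, 0.3, -1.0]
width: 0.0601
shift [-0.006  0.012 -0.028] rot [ 0.001 -0.002  0.004]
time: 8.55
ee_pos: [0.6799, 0.014, 0.0908]
eef_rot: [0.764, 0.622, -0.135, 0.11]
ft_force: [-0.0, 1.9, 5.3]
width: 0.0439
```

```bash

python3 -m inch '{"translation":[[0.01,0.04,0.1],[0.02,0.1,0.3],[0.04,0.2,0.6],[0.05,0.25,0.95],[0.05,0.25,0.95]],"rot":[[0,0,0],[0,0,0],[0,0,0],[0,0,0],[0,0,0]],"jaw":[30,30,30,30,30]}'
python3 -m inch '{"translation":[[-0.1,-0.3,0.1],[-0.3,-0.6,0.2],[-0.6,-0.9,0.2],[-0.8,-1,0.2],[-0.8,-1,0.2]],"rot":[[0.08,-0.016,0],[0.16,-0.032,0],[0.25,-0.05,0],[0.327,-0.066,0],[0.327,-0.066,0]],"jaw":[30,30,30,30,30]}'
python3 -m inch '{"translation":[[-0.3,-0.3,0],[-0.6,-0.6,0],[-0.85,-1,0],[-0.85,-1,0]],"rot":[[0,0,0],[0,0,0],[0,0,0],[0,0,0]],"jaw":[30,30,30,30]}'
python3 - <<'E'
from goal import *
R,n=Rt(0); togo([.510,-.220,.10],R)
E
```

```text
time: 9.05
ee_pos: [0.6867, 0.0412, 0.1915]
eef_rot: [0.764, 0.622, -0.132, 0.111]
ft_force: [0.8, -0.1, -1.6]
width: 0.0439
time: 9.55
ee_pos: [0.604, -0.0659, 0.2113]
eef_rot: [0.779, 0.627, 0.002, 0.001]
ft_force: [0.0, -0.6, -2.1]
width: 0.0439
time: 9.95
ee_pos: [0.5154, -0.1724, 0.2108]
eef_rot: [0.782, 0.624, -0.0, 0.001]
ft_force: [-0.5, -0.6, -2.3]
width: 0.0442
shift [-0.054 -0.476 -1.108] rot [0.002 0.001 0.022]
```

```bash

python3 -m inch '{"translation":[[-0.05,-0.25,0],[-0.05,-0.48,-0.3],[-0.05,-0.48,-0.7],[-0.05,-0.48,-1],[-0.05,-0.48,-1]],"rot":[[0,0,0.02],[0,0,0.02],[0,0,0.02],[0,0,0.02],[0,0,0.02]],"jaw":[30,30,30,30,30]}'
python3 - <<'E'
from goal import *; import cv2
R,n=Rt(0); togo([.510,-.220,.0303],R)
w=eyes.camera("wrist"); a=cv2.resize(eyes.camera("side")[60:252,150:406],(400,300)); w=cv2.resize(w,(400,300))
cv2.imwrite("pics/tray.png",np.hstack([a,w]))
E
```

```text
time: 10.45
ee_pos: [0.5078, -0.2188, 0.1065]
eef_rot: [0.775, 0.632, -0.002, -0.003]
ft_force: [-0.6, 0.4, -1.7]
width: 0.0439
shift [ 0.022 -0.012 -0.762] rot [-0.002 -0.006  0.001]
```

View pics/tray.png

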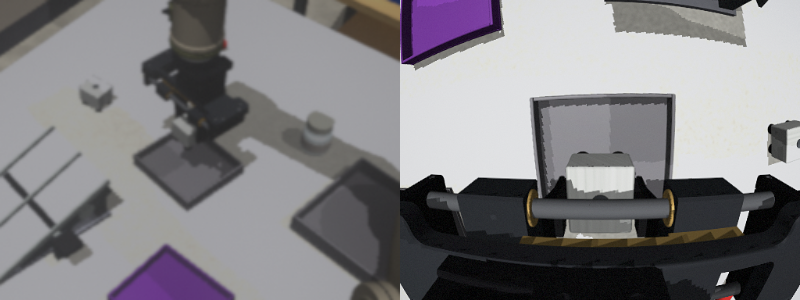

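The block hangs upright over the small grey tray, laterally centred in the wrist view at (600,190), with the tray at (535–672, 95–230). Lowering.

```bash

python3 -m inch '{"translation":[[0.02,-0.01,-0.25],[0.02,-0.01,-0.5],[0.02,-0.01,-0.65],[0.02,-0.01,-0.72],[0.02,-0.01,-0.72]],"rot":[[0,0,0],[0,0,0],[0,0,0],[0,0,0],[0,0,0]],"jaw":[30,30,30,30,30]}'
python3 -m inch '{"translation":[[0,0,-0.02],[0,0,-0.04]],"rot":[[0,0,0],[0,0,0]],"jaw":[30,30]}'
```

```text
time: 11.05
ee_pos: [0.5131, -0.2206, 0.0396]
eef_rot: [0.775, 0.632, -0.0, 0.001]
ft_force: [-0.3, 0.0, -1.7]
width: 0.0438
time: 11.25
ee_pos: [0.5139, -0.221, 0.0368]
eef_rot: [0.775, 0.632, 0.0, 0.002]
ft_force: [0.3, -0.2, -2.6]
width: 0.0438
```

```bash

python3 -m inch '{"translation":[[0,0,-0.025],[0,0,-0.05]],"rot":[[0,0,0],[0,0,0]],"jaw":[30,30]}'
python3 -m inch '{"translation":[[0,0,-0.015],[0,0,-0.02]],"rot":[[0,0,0],[0,0,0]],"jaw":[30,30]}'
```

```text
time: 11.45
ee_pos: [0.5143, -0.2211, 0.0321]
eef_rot: [0.775, 0.632, 0.0, 0.002]
ft_force: [-0.8, 0.1, -2.0]
width: 0.0438
time: 11.65
ee_pos: [0.5142, -0.2212, 0.0307]
eef_rot: [0.775, 0.632, -0.0, 0.002]
ft_force: [-5.5, 2.7, 11.3]
width: 0.0439
```

Contact at z = 0.0307 m (predicted 0.0303). Releasing and retreating.

```bash

python3 -m inch '{"translation":[[0,0,0],[0,0,0],[0,0,0],[0,0,0]],"rot":[[0,0,0],[0,0,0],[0,0,0],[0,0,0]],"jaw":[60,60,60,60]}'
python3 -m inch '{"translation":[[0,0,0.1],[0,0,0.4],[0,0,0.8],[0,0,1],[0,0,1]],"rot":[[0,0,0],[0,0,0],[0,0,0],[0,0,0],[0,0,0]],"jaw":[60,60,60,60,60]}'
python3 -m inch '{"translation":[[-0.2,-0.4,0.3],[-0.5,-0.8,0.8],[-0.7,-1,0.8],[-0.7,-1,0.8]],"rot":[[0,0,0],[0,0,0],[0,0,0],[0,0,0]],"jaw":[60,60,60,60]}'
python3 -m inch '{"translation":[[-0.2,-0.4,0.1],[-0.5,-0.8,0.1],[-0.6,-1,0.1],[-0.6,-1,0.1]],"rot":[[0,0,0],[0,0,0],[0,0,0],[0,0,0]],"jaw":[60,60,60,60]}'
python3 - <<'E'
from goal import *; import cv2
a=cv2.resize(eyes.camera("side")[95:275,70:310],(400,300)); b=cv2.resize(eyes.camera("top")[75:225,125:325],(400,300),interpolation=cv2.INTER_CUBIC)
cv2.imwrite("pics/end.png",np.hstack([a,b]))
E
```

```text
time: 12.05
ee_pos: [0.5143, -0.2212, 0.0307]
eef_rot: [0.775, 0.632, 0.0, 0.002]
ft_force: [-0.2, 0.0, -0.4]
width: 0.0591
time: 12.55
ee_pos: [0.5163, -0.2218, 0.1348]
eef_rot: [0.775, 0.632, 0.001, 0.005]
ft_force: [0.0, 0.3, -0.9]
width: 0.0598
time: 12.95
ee_pos: [0.4427, -0.3281, 0.2173]
eef_rot: [0.778, 0.629, 0.0, 0.007]
ft_force: [0.2, -0.1, -0.0]
width: 0.06
time: 13.35
ee_pos: [0.3791, -0.4319, 0.2264]
eef_rot: [0.78, 0.626, -0.001, 0.006]
ft_force: [0.8, -0.1, -0.7]
width: 0.0598
```

View pics/end.png

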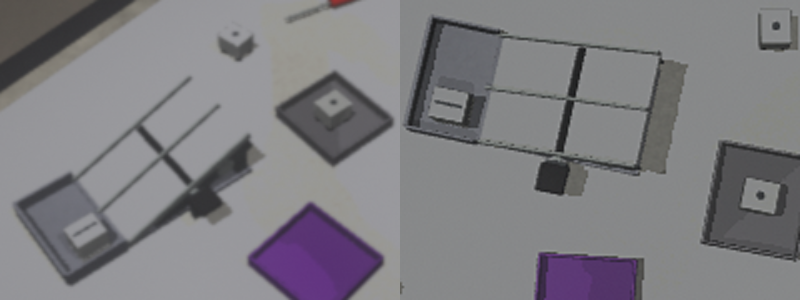

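The final views show:
- the footed block upright in the small grey tray at (761,196)
- the plain block in the trough at (449,104)
- the gate down
- the spare unmoved at (776,27)

```bash
python3 -c "
from bench import r
print(r.close_job())"
```

```text
the job is handed in; nothing more can be done
None
```

The job is done and handed in at about 13.5 s of robot time.

- **Gate:** I pressed it with closed fingertips to its stop at TCP z = 0.0685 m (about 0.069 m expected). The resistance was about 4 N on the way down. At the stop the wrist read a brief 53 N through the fingertips, so it did pass 40 N there, though not through the arm or gripper body.
- **Sorting:** The plain block slid into the trough and stayed there. The footed block stayed put on the ramp.
- **Placing:** I gripped the footed block square to the deck (44 mm opening, as its width should be), lifted it clear and turned it level. I set it down in the smaller grey tray and felt contact at z = 0.0307 m (0.0303 m expected).
- **Last pictures:** They show the footed block upright in the middle of the tray, dot on top, and the plain block in the trough. The gate is down, the spare is where it was, and the robot is clear of everything.

No check failed. The only disagreements were small: 2–4 mm between the camera estimates, corrected from the wrist view before gripping, and about 4 mm sideways drift while lowering into the tray.

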